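# Button mould held cup-up

### The arm

A 6-joint arm with a two-finger parallel gripper is mounted at the origin on the work surface. World frame = base frame: x ahead of the robot, y to its left, z up, the work surface at z = 0. Lengths are in m, angles in rad, forces in N, time in s.
With the tool pointing down it reaches from about 0.25 to 0.775 m from the base axis. Payload 4 kg.
Tool frame: the origin (TCP) lies on the centre line of the jaws, within the pads' length; the fingertips stand 8 mm ahead of it and the grasp point (between the pads) lies 11 mm behind it; y points along the fingers, x is the direction in which the jaws open and shut, and the axes are right-handed (so a half turn about y gives the same grasp; the last joint's range is limited). The gripper opens to 94 mm and grips with 3 to 60 N. Pads are 16 mm wide; open, the fingers measure 119 mm over their backs; the gripper's body (75 mm by 177 mm) begins 78 mm behind the grasp point.
Start: joints at [-0.103, 0.087, 1.371, -0, 1.684, -0.103], TCP at [0.55, -0, 0.188] pointing down, gripper open.
Joint ranges: [-3.1, 3.1], [-0.76, 2.03], [0.27, 2.55], [-1.08, 4.22], [0.17, 2.65], [-2.57, 2.57]. Speed limits (rad/s): [2.79, 2.79, 3.14, 3.14, 3.14, 3.14].

### API

Orientations are given as [roll, pitch, yaw] about the fixed x, y, z axes, in that order (R = Rz(yaw) Ry(pitch) Rx(roll)).
In Python, from bench import robot gives the robot as it stands.
- The arm moves only by the tool step_arm, never from a script. Its argument "commands" is a list of rows, each an object with "xyz": the shift along the world's x, y, z in m, a list of three; "twist": the turn, a rotation vector about the world's x, y, z in degrees, a list of three. In form: [{"xyz": [tx, ty, tz], "twist": [ax, ay, az]}, ...]. A call has 1 to 12 rows; each row is the pose to reach, as a shift and turn from the pose commanded when the call began; what a row does not reach only later rows make up. A row lasts 1/12 s, in which the tool goes at most 41.7 mm and 7.16 degrees, less where a joint would pass 70% of its speed; a pose out of reach is approached as far as the arm can. A call with a gripper value outside its range is refused whole. "fingers" is the closure in counts, from 0 (fully open) to 255 (shut), set as the call begins (left out, the last holds). The fingers move at their own pace and stop on an object; the grip force is fixed at half the most. Time passes only in rows, so rows that repeat a pose let the fingers close. It gives the time, the measured TCP pose, the force and the opening at its end, in the units of the state.
- robot.get_obs(): the state, without advancing time (a new reading comes with each control period).
- robot.snapshot(name): name is "scene" or "side" or "wrist"; returns (picture, depth): 420x560x3 uint8, red, green, blue; 420x560 float32, m along the optical axis (not along the pixel's ray), 0 where there is no reading.
- robot.camera_info(name): a dict with "fx", "fy", "cx", "cy" (pixels), "k1" (the pictures are not rectified: a ray, as slopes to the right and down, at radius r is drawn at 1 + k1 r^2 times it, then the intrinsics apply), "R" (3x3) and "t" (3): a world point X has camera coordinates R X + t. Camera axes: x right, y down, z forward; pixel columns grow to the right and rows downward; lengths in m; the calibration is good to about 2 mm. A picture is of the moment at which its call begins: read the wrist's pose just before it. camera_info takes no time and is no camera call; for the wrist camera it gives the pose at the moment of the call.
- robot.close_job(): hands the job in, once; it reports no verdict.
The state is a dict: "time": time; "joint_positions": joint angles; "qvel": joint speeds; "joint_torque": joint torques, N m; "tool_pos": TCP position; "ee_rot": TCP orientation; "wrist_force": force on the tool from outside, world axes, zero at the start; "wrist_torque": the same for the moment, N m; "width": finger opening in m.
Only numpy, scipy, OpenCV 4.12 (cv2) and the standard library are available. Lean on these libraries where they do the work, as an engineer would, in place of code of your own. Each camera call takes 0.05 s, during which the arm holds its last target.

### The job

We are about to cover three coat buttons: first top up the blue tray so that it holds exactly three of the round aluminium button blanks, leaving the spare blanks and everything else on the table where they lie. Then pick up the eight-sided button mould that lies on its side, find which of its two ends has the cup (the blind hole), and turn it cup-up. Finish still holding it in the gripper, steady, with the cup facing straight up and its underside at least 10 cm above the table and touching nothing else, so that I can drop the cloth and the first blank in.

Things in the scene. Friction and masses are not known exactly. Their poses are not given: they have to be found in the camera images.
- tray: blue open tray fixed to the table, 180 (its x) x 150 (its y) mm outside, 18 mm high, walls and floor 4 mm thick. Origin: centre of the underside, on the table; z up. It holds blank0 at the start
- blank0: button blank: plain aluminium disc with a slightly domed top, 30 mm across, 9 mm high (upright rim 5 mm), 14 g, lying flat, dome up. This one lies in the tray at the start. Origin: centre of its underside, z up
- blank1: button blank like blank0, lying flat on the table at the start. Origin: centre of its underside
- blank2: button blank like blank0, lying flat on the table at the start. Origin: centre of its underside
- blank3: button blank like blank0, lying flat on the table at the start. Origin: centre of its underside
- blank4: button blank like blank0, lying flat on the table at the start. Origin: centre of its underside
- mould: tan eight-sided bar, 44 mm across flats, 60 mm long, 0.2-0.3 kg, lying on a flat with two flats upright (grip 44 mm). One end is plain, the other has a blind cup 34 mm wide, 20 mm deep, dark red inside; from above the ends look alike and the cup may point any way along the table. Origin: on its axis at mid length (mass centre within 5 mm), 22 mm up as it lies. x runs along the bar, out of the cup; z is up
- cup_mouth (a point): centre of the mouth of the mould's cup, 30 mm from the mould's origin along its long axis; same axes as the mould
- chalk: bystander: flat cream piece of tailor's chalk, 44 x 34 x 7 mm, among the blanks. Origin: centre of its underside
- bobbin: bystander: small red thread bobbin standing on end, 22 mm across, 11 mm high, among the blanks; not a blank. Origin: centre of its underside
- shears: bystander: tailor's shears lying flat, about 250 mm long and 16 mm high, beyond the blanks. Origin: at the pivot, on the table top; its x axis points to the blade tips
- cone_navy: bystander: navy thread cone standing upright, 60 mm across at the foot, 115 mm high, at the back left. Origin: centre of its underside
- cone_white: bystander: white thread cone standing upright, same size, at the back right. Origin: centre of its underside
- pin_dish: bystander: round shallow steel dish of pins, 84 mm across, 20 mm high, at the right beyond the mould. Origin: centre of its underside
Not all that is in view belongs to the job. Leave any black or turquoise look-alike of the blank0 alone.

How it is judged:
On the way, in this order (a step that is already met when the one before it is completed fails the run):
1. the tray holds exactly three blanks, let go, and the two spare ones lie where they were (horizontal distance between blank0 and tray below 0.095 m and z of blank0 in the frame of tray between 0.002 and 0.016 m and (((horizontal distance between blank1 and tray below 0.095 m and z of blank1 in the frame of tray between 0.002 and 0.016 m) and (horizontal distance between blank2 and tray below 0.095 m and z of blank2 in the frame of tray between 0.002 and 0.016 m) and distance of each of blank3, blank4 from where it was at the start of the episode below 0.03 m) or ((horizontal distance between blank1 and tray below 0.095 m and z of blank1 in the frame of tray between 0.002 and 0.016 m) and (horizontal distance between blank3 and tray below 0.095 m and z of blank3 in the frame of tray between 0.002 and 0.016 m) and distance of each of blank2, blank4 from where it was at the start of the episode below 0.03 m) or ((horizontal distance between blank1 and tray below 0.095 m and z of blank1 in the frame of tray between 0.002 and 0.016 m) and (horizontal distance between blank4 and tray below 0.095 m and z of blank4 in the frame of tray between 0.002 and 0.016 m) and distance of each of blank2, blank3 from where it was at the start of the episode below 0.03 m) or ((horizontal distance between blank2 and tray below 0.095 m and z of blank2 in the frame of tray between 0.002 and 0.016 m) and (horizontal distance between blank3 and tray below 0.095 m and z of blank3 in the frame of tray between 0.002 and 0.016 m) and distance of each of blank1, blank4 from where it was at the start of the episode below 0.03 m) or ((horizontal distance between blank2 and tray below 0.095 m and z of blank2 in the frame of tray between 0.002 and 0.016 m) and (horizontal distance between blank4 and tray below 0.095 m and z of blank4 in the frame of tray between 0.002 and 0.016 m) and distance of each of blank1, blank3 from where it was at the start of the episode below 0.03 m) or ((horizontal distance between blank3 and tray below 0.095 m and z of blank3 in the frame of tray between 0.002 and 0.016 m) and (horizontal distance between blank4 and tray below 0.095 m and z of blank4 in the frame of tray between 0.002 and 0.016 m) and distance of each of blank1, blank2 from where it was at the start of the episode below 0.03 m)) and contact force between the fingers and blank0 below 0.1 N and contact force between the fingers and blank1 below 0.1 N and contact force between the fingers and blank2 below 0.1 N and contact force between the fingers and blank3 below 0.1 N and contact force between the fingers and blank4 below 0.1 N), for 0.2 s.
2. the mould is held in the air by the fingers, cup up (angle between mould's own x axis and vertical below 0.25 rad and height (world z) of mould above 0.13 m and contact force between the fingers and mould above 2 N), for 0.2 s.
At the end, for the whole second after the job is handed in: Three blanks in all lie in the tray and the two spares within 30 mm of their starts; the mould is held still by the fingers alone, touching none of the other listed things, cup up within 0.25 rad of vertical, its middle over 130 mm above the table (underside 100 mm) (all of step 2 and horizontal distance between blank0 and tray below 0.095 m and z of blank0 in the frame of tray between 0.002 and 0.016 m and (((horizontal distance between blank1 and tray below 0.095 m and z of blank1 in the frame of tray between 0.002 and 0.016 m) and (horizontal distance between blank2 and tray below 0.095 m and z of blank2 in the frame of tray between 0.002 and 0.016 m) and distance of each of blank3, blank4 from where it was at the start of the episode below 0.03 m) or ((horizontal distance between blank1 and tray below 0.095 m and z of blank1 in the frame of tray between 0.002 and 0.016 m) and (horizontal distance between blank3 and tray below 0.095 m and z of blank3 in the frame of tray between 0.002 and 0.016 m) and distance of each of blank2, blank4 from where it was at the start of the episode below 0.03 m) or ((horizontal distance between blank1 and tray below 0.095 m and z of blank1 in the frame of tray between 0.002 and 0.016 m) and (horizontal distance between blank4 and tray below 0.095 m and z of blank4 in the frame of tray between 0.002 and 0.016 m) and distance of each of blank2, blank3 from where it was at the start of the episode below 0.03 m) or ((horizontal distance between blank2 and tray below 0.095 m and z of blank2 in the frame of tray between 0.002 and 0.016 m) and (horizontal distance between blank3 and tray below 0.095 m and z of blank3 in the frame of tray between 0.002 and 0.016 m) and distance of each of blank1, blank4 from where it was at the start of the episode below 0.03 m) or ((horizontal distance between blank2 and tray below 0.095 m and z of blank2 in the frame of tray between 0.002 and 0.016 m) and (horizontal distance between blank4 and tray below 0.095 m and z of blank4 in the frame of tray between 0.002 and 0.016 m) and distance of each of blank1, blank3 from where it was at the start of the episode below 0.03 m) or ((horizontal distance between blank3 and tray below 0.095 m and z of blank3 in the frame of tray between 0.002 and 0.016 m) and (horizontal distance between blank4 and tray below 0.095 m and z of blank4 in the frame of tray between 0.002 and 0.016 m) and distance of each of blank1, blank2 from where it was at the start of the episode below 0.03 m)) and contact force between mould and tray below 0.1 N and contact force between mould and blank0 below 0.1 N and contact force between mould and blank1 below 0.1 N and contact force between mould and blank2 below 0.1 N and contact force between mould and blank3 below 0.1 N and contact force between mould and blank4 below 0.1 N and contact force between mould and chalk below 0.1 N and contact force between mould and bobbin below 0.1 N and contact force between mould and shears below 0.1 N and contact force between mould and cone_navy below 0.1 N and contact force between mould and cone_white below 0.1 N and contact force between mould and pin_dish below 0.1 N and linear speed of mould below 0.03 m/s and angular speed of mould below 0.2 rad/s); the arm keeps its last pose, push and grip.
It fails at once if a bystander (chalk, bobbin, shears, thread cone, pin dish) was moved by more than 30 mm or toppled (distance of any of chalk, bobbin, shears, cone_navy, cone_white, pin_dish from where it was at the start of the episode above 0.03 m or angle between any of chalk, bobbin, shears, cone_navy, cone_white, pin_dish's own z axis and vertical above 0.5 rad).
It also fails if it takes over 58 s, if anything falls off the work surface, if the arm or the gripper's body presses on something with over 40 N, if the wrist force passes 120 N, or if a joint passes its speed limit or range.

## Working session

There is one attempt and no reset: what is moved stays moved. The work goes in short steps, Python scripts to look and compute and a tool call to move; the robot and the scene stay as the last step left them, time stands still between calls to the robot, and variables do not carry over. Pictures are saved under pics/ and viewed, and the job is handed in when it is done.

Besides the shell and the picture viewer there is one more tool, called after "Request:" as name([rows], argument=value, ...), one row to a line, values as JSON. step_arm: Moves the arm, as the interface text tells. Its arguments: {"type":"object","properties":{"commands":{"type":"array"},"fingers":{"type":"number"}},"required":["commands"]}

```bash
mkdir -p pics; ls; cat > h.py <<'E'
import numpy as np, cv2
from bench import robot
def snap(n,f):
    ci=robot.camera_info(n); p,d=robot.snapshot(n)
    cv2.imwrite('pics/'+f+'.png',p[:,:,::-1]); np.savez('pics/'+f+'.npz',p=p,d=d,**{k:np.array(ci[k]) for k in ci if k in('fx','fy','cx','cy','k1','R','t')})
    return p,d,ci
def load(f): 
    z=np.load('pics/'+f+'.npz'); return z['p'],z['d'],z
def ray(ci,u,v):
    x=(u-ci['cx'])/ci['fx'];y=(v-ci['cy'])/ci['fy'];k=float(ci['k1'])
    a,b=x,y
    for _ in range(30):
        s=1+k*(a*a+b*b);a=x/s;b=y/s
    R=np.array(ci['R']);t=np.array(ci['t'])
    return -R.T@t, R.T@np.array([a,b,1.])
def onz(ci,u,v,z):
    o,d=ray(ci,u,v); return o+d*(z-o[2])/d[2]
def dep(ci,u,v,D):
    o,d=ray(ci,u,v); return o+d*D
def proj(ci,X):
    c=np.array(ci['R'])@np.array(X)+np.array(ci['t']);a,b=c[:2]/c[2];s=1+float(ci['k1'])*(a*a+b*b)
    return float(ci['fx']*a*s+ci['cx']),float(ci['fy']*b*s+ci['cy'])
E
python3 - <<'E'
from h import *
o=robot.get_obs(); print(o)
for n in('scene','side','wrist'):
    p,d,ci=snap(n,n+'0'); print(n,ci['R'],ci['t'],ci['fx'],ci['k1'])
E
```

```text
pics
{'time': 0.0, 'joint_positions': array([-1.03105772e-01,  8.79363226e-02,  1.37221298e+00, -3.04278715e-05,
        1.68360658e+00, -1.03075708e-01]), 'qvel': array([-7.07518533e-05, -1.28031439e-03,  1.09448985e-03,  1.46950778e-03,
        1.24869895e-04,  1.24350759e-03]), 'joint_torque': array([ 1.28542815e-03, -3.40182602e+01, -3.02423716e+01,  7.18220207e-02,
        3.29729996e-02, -1.13141955e-04]), 'tool_pos': array([5.49421715e-01, 4.08593556e-05, 1.87035371e-01]), 'ee_rot': array([-1.57060383e+00,  2.15486629e-03, -3.32492600e-05]), 'wrist_force': array([-0.43436249, -0.20561959,  0.22289746]), 'wrist_torque': array([-0.02623446,  0.05402937,  0.00897371]), 'width': 0.09384957610187811}
scene [[-0.64294044  0.76585989  0.00928547]
 [ 0.43407541  0.37434174 -0.81941858]
 [-0.63103576 -0.52280674 -0.57312039]] [ 0.31032754 -0.19762936  1.58568603] 420.4117341172625 0.030681093453129568
side [[-0.89728818 -0.44086143 -0.02269618]
 [-0.20639819  0.46442083 -0.86122766]
 [ 0.39022264 -0.76808495 -0.50771232]] [0.46785844 0.15125346 1.01318894] 471.00724377982283 -0.008907955157844524
wrist [[ 9.99998330e-01  8.76722747e-04 -1.60369572e-03]
 [ 1.23625493e-03 -9.70724321e-01  2.40193179e-01]
 [-1.34616361e-03 -2.40194761e-01 -9.70723784e-01]] [-0.54991968 -0.02572433  0.3908454 ] 328.6424494889631 -0.03309530405892763
```

View pics/scene0.png

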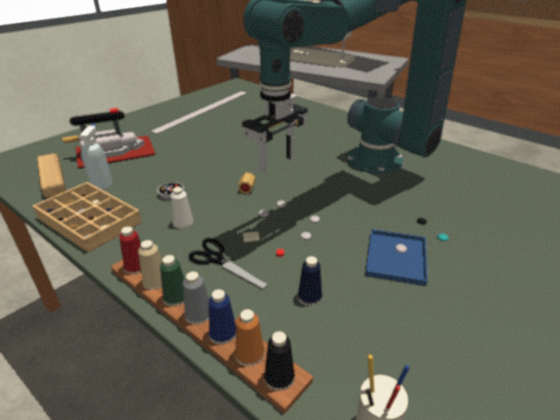

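View pics/side0.png

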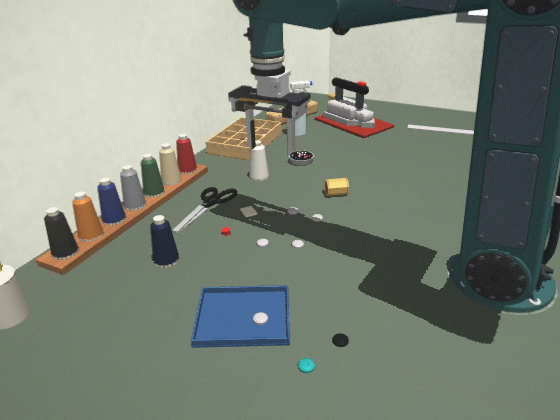

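View pics/wrist0.png

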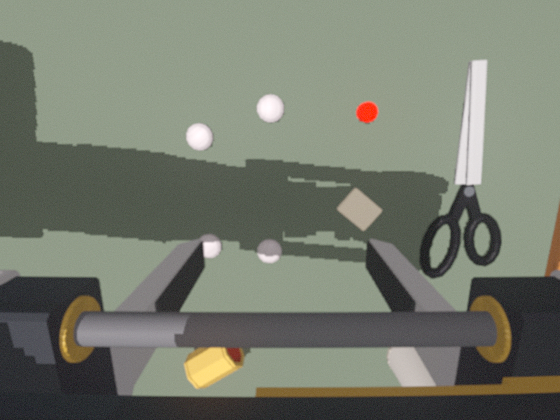

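```bash
python3 - <<'E'
from h import *
p,d,z=load('wrist0')
for nm,u,v,h in[('A',270,108,.006),('B',200,137,.006),('C',208,246,.006),('D',269,252,.006),('bob',367,112,.011),('chalk',359,209,.007),('mould',214,364,.03),('cupend',238,352,.022),('other',188,375,.022)]:
    print(nm,onz(z,u,v,h).round(4),dep(z,u,v,d[v,u]).round(4))
p,d,z=load('side0')
for nm,u,v,h in[('A',263,242,.006),('B',298,244,.006),('C',317,218,.006),('D',293,211,.006),('b0',260,318,.01),('turq',307,366,.006)]:
    print(nm,onz(z,u,v,h).round(4),dep(z,u,v,d[v,u]).round(4))
for c in[(197,293),(288,287),(290,344),(194,344)]: print(onz(z,*c,.018).round(4))
a=cv2.resize(p[170:260,230:370],(700,450),interpolation=cv2.INTER_CUBIC)
p,d,z=load('scene0');b=cv2.resize(p[160:250,200:340],(700,450),interpolation=cv2.INTER_CUBIC)
p,d,z=load('wrist0');c=cv2.resize(p[330:400,160:270],(700,450),interpolation=cv2.INTER_CUBIC)
cv2.imwrite('pics/m1.png',a[:,:,::-1]);cv2.imwrite('pics/m2.png',b[:,:,::-1]);cv2.imwrite('pics/m3.png',c[:,:,::-1])
E
```

```text
A [0.5335 0.0942 0.006 ] [0.5336 0.0939 0.0097]
B [0.4542 0.0629 0.006 ] [0.4552 0.063  0.0102]
C [ 0.4562 -0.067   0.006 ] [ 0.4571 -0.0656  0.0097]
D [ 0.5306 -0.0746  0.006 ] [ 0.5309 -0.0727  0.0109]
bob [0.6398 0.09   0.011 ] [0.6392 0.0898 0.0132]
chalk [ 0.6377 -0.0201  0.007 ] [ 0.6375 -0.0199  0.0077]
mould [ 0.4603 -0.2168  0.03  ] [ 0.4642 -0.2044  0.0454]
cupend [ 0.4902 -0.2049  0.022 ] [ 0.4887 -0.2114  0.0134]
other [ 0.423  -0.2408  0.022 ] [ 0.4305 -0.2226  0.0433]
A [0.53   0.0957 0.006 ] [0.528  0.0992 0.0088]
B [0.4491 0.0685 0.006 ] [0.448  0.0708 0.0078]
C [ 0.4533 -0.06    0.006 ] [ 0.4518 -0.0564  0.0084]
D [ 0.5259 -0.0668  0.006 ] [ 0.5237 -0.0621  0.0091]
b0 [0.4092 0.3317 0.01  ] [0.408  0.3337 0.0122]
turq [0.281  0.3972 0.006 ] [0.2797 0.4001 0.0096]
[0.5577 0.3295 0.018 ]
[0.3956 0.2344 0.018 ]
[0.3243 0.3742 0.018 ]
[0.4813 0.4473 0.018 ]
```

View pics/m1.png

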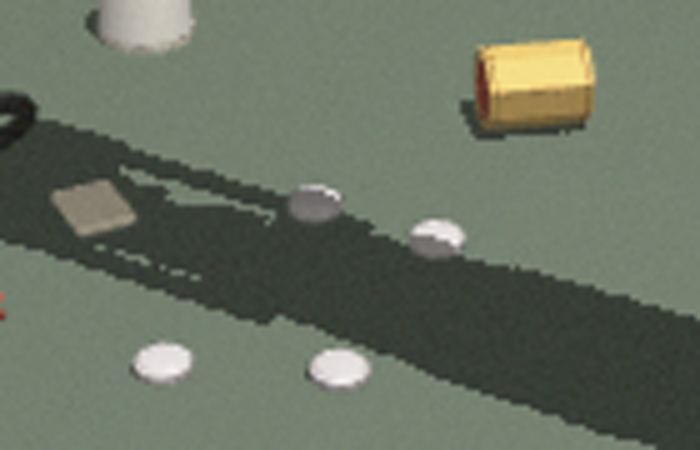

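View pics/m2.png

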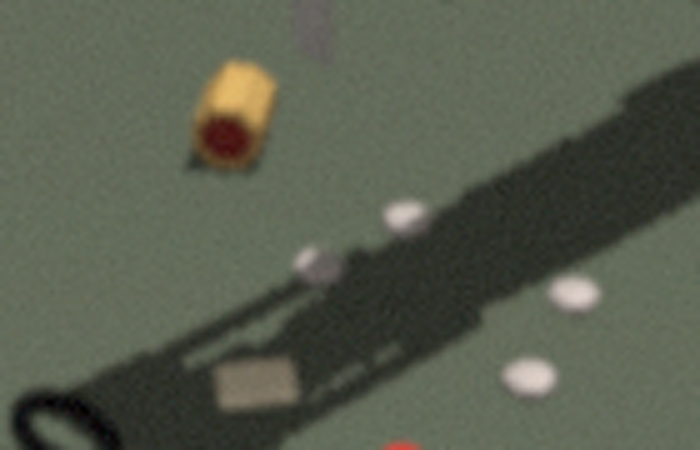

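View pics/m3.png

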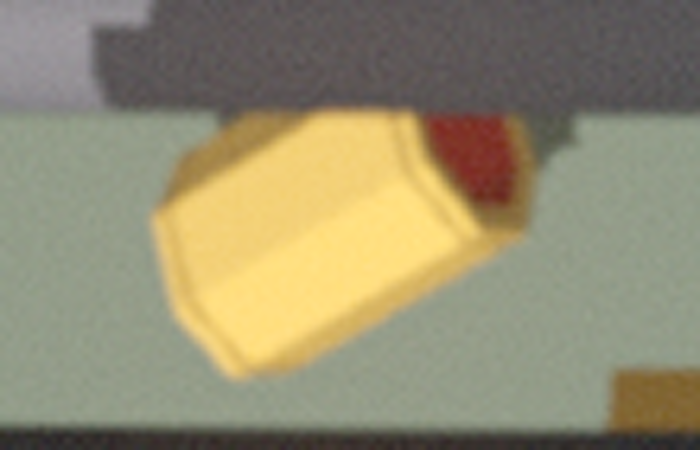

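```bash
python3 - <<'E'
from h import *
def blobs(f,fn,lo,hi,h):
    p,d,z=load(f);hsv=cv2.cvtColor(p,cv2.COLOR_RGB2HSV);m=fn(hsv,p.astype(int)).astype(np.uint8)
    n,l,s,c=cv2.connectedComponentsWithStats(m)
    for i in range(1,n):
        if lo<s[i,4]<hi: print(f,c[i].round(1),s[i,4],onz(z,*c[i],h).round(4))
white=lambda h,p:(h[...,1]<38)&(h[...,2]>125)
for f in('side0','scene0','wrist0'): blobs(f,white,35,1500,.0055)
print('navy/blue')
blue=lambda h,p:(h[...,0]>105)&(h[...,0]<125)&(h[...,1]>120)&(h[...,2]>35)
for f in('side0','scene0'): blobs(f,blue,150,20000,.01)
print('yellow')
yel=lambda h,p:(h[...,0]>15)&(h[...,0]<32)&(h[...,1]>100)&(h[...,2]>110)
for f in('side0','scene0','wrist0'): blobs(f,yel,100,3000,.022)
p,d,z=load('side0');print('cone',onz(z,164,258,0),'white',onz(z,259,174,0), 'dish',onz(z,301,158,.02))
p,d,z=load('scene0');print('cone',onz(z,310,292,0),'white',onz(z,180,219,0))
for c in[(374,232),(425,236),(425,280),(367,272)]: print(onz(z,*c,.018).round(4))
E
```

```text
side0 [478.5  12.2] 115 [ 0.4864 -3.8251  0.0055]
side0 [348.8  95.7] 143 [ 0.7293 -1.0942  0.0055]
side0 [353.4 109.8] 410 [ 0.6468 -0.9165  0.0055]
side0 [264.  104.7] 60 [ 1.0266 -0.8344  0.0055]
side0 [257.5 112.7] 70 [ 1.002  -0.7312  0.0055]
side0 [192.6 192.4] 208 [ 0.8387 -0.0445  0.0055]
side0 [535.1 301.6] 50 [-0.0678  0.0558  0.0055]
side0 [ 99.6 310.8] 38 [0.7154 0.4458 0.0055]
side0 [260.  317.8] 142 [0.4119 0.3271 0.0055]
side0 [ 92.8 358.9] 49 [0.6338 0.5445 0.0055]
side0 [114.6 407.8] 39 [0.5256 0.6043 0.0055]
scene0 [125.9   3.9] 548 [-1.1987 -3.5404  0.0055]
scene0 [243.8  55.2] 496 [-0.6806 -1.3792  0.0055]
scene0 [355.1  69. ] 1419 [-0.9074 -0.6736  0.0055]
scene0 [323.8  94.8] 706 [-0.4288 -0.5506  0.0055]
scene0 [197.2 112.1] 556 [ 0.1435 -0.8493  0.0055]
scene0 [102.4 140.2] 905 [ 0.5832 -0.8973  0.0055]
scene0 [103.2 163.8] 61 [ 0.6846 -0.7162  0.0055]
scene0 [181.6 208.5] 552 [ 0.6801 -0.2759  0.0055]
scene0 [280.2 202.3] 39 [ 0.4557 -0.0694  0.0055]
scene0 [314.5 218. ] 60 [0.4525 0.065  0.0055]
scene0 [ 12.8 277.6] 1251 [ 1.1355 -0.3454  0.0055]
scene0 [ 55
[... 1185 characters left out ...]
533.7  21.7] 244 [-2.9395 -0.241   0.022 ]
scene0 [ 49.8 172.3] 770 [ 0.8466 -0.763   0.022 ]
scene0 [247.6 178.9] 151 [ 0.4393 -0.2296  0.022 ]
scene0 [370.8 369.9] 127 [0.8011 0.4688 0.022 ]
wrist0 [ 74.6 329.2] 1202 [ 0.2823 -0.1742  0.022 ]
wrist0 [495.1 329.3] 1207 [ 0.8174 -0.1734  0.022 ]
wrist0 [209.5 365.4] 1609 [ 0.4523 -0.2255  0.022 ]
wrist0 [425.4 389. ] 2938 [ 0.7379 -0.2633  0.022 ]
cone [0.71559374 0.24243618 0.        ] white [ 0.72421196 -0.23752334  0.        ] dish [ 0.63476366 -0.35959724  0.02      ]
cone [0.69716641 0.23885529 0.        ] white [ 0.7134552  -0.24211926  0.        ]
[0.4103 0.2436 0.018 ]
[0.3333 0.3608 0.018 ]
[0.496 0.438 0.018]
[0.5643 0.3154 0.018 ]
```

Request:
step_arm([
  {"xyz": [-0.006, 0.032, -0.02], "twist": [0, 0, 0]},
  {"xyz": [-0.012, 0.064, -0.04], "twist": [0, 0, 0]},
  {"xyz": [-0.017, 0.094, -0.06], "twist": [0, 0, 0]},
  {"xyz": [-0.017, 0.094, -0.09], "twist": [0, 0, 0]},
  {"xyz": [-0.017, 0.094, -0.1], "twist": [0, 0, 0]},
  {"xyz": [-0.017, 0.094, -0.1], "twist": [0, 0, 0]},
  {"xyz": [-0.017, 0.094, -0.1], "twist": [0, 0, 0]},
], fingers=0)

```text
time: 0.73
tool_pos: [0.5329, 0.0934, 0.0881]
ee_rot: [-1.571, 0.001, -0.001]
wrist_force: [0.7, 0.6, 0.3]
width: 0.0939
```

```bash
python3 - <<'E'
from h import *
print(robot.get_obs()['tool_pos'])
p,d,ci=snap('wrist','w1'); print(proj(ci,[.533,.094,.0]),proj(ci,[.533,.094,.008]))
E
```

```text
[0.53290119 0.09338912 0.08807361]
(284.17316053513514, 210.02268585726114) (284.1488946039405, 212.1770914664957)
```

View pics/w1.png

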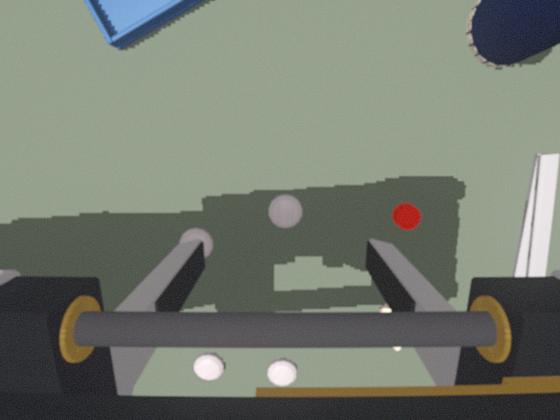

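Request:
step_arm([
  {"xyz": [0, 0.0, -0.035], "twist": [0, 0, 0]},
  {"xyz": [0, 0, -0.06], "twist": [0, 0, 0]},
  {"xyz": [0, 0, -0.077], "twist": [0, 0, 0]},
  {"xyz": [0, 0, -0.077], "twist": [0, 0, 0]},
  {"xyz": [0, 0, -0.077], "twist": [0, 0, 0]},
])

```text
time: 1.2
tool_pos: [0.5339, 0.0933, 0.0123]
ee_rot: [-1.571, -0.001, -0.001]
wrist_force: [0.2, -0.5, 1.3]
width: 0.0939
```

Request:
step_arm([
  {"xyz": [0, 0, 0], "twist": [0, 0, 0]},
  {"xyz": [0, 0, 0], "twist": [0, 0, 0]},
  {"xyz": [0, 0, 0], "twist": [0, 0, 0]},
  {"xyz": [0, 0, 0], "twist": [0, 0, 0]},
  {"xyz": [0, 0, 0], "twist": [0, 0, 0]},
  {"xyz": [0, 0, 0], "twist": [0, 0, 0]},
  {"xyz": [0, 0, 0], "twist": [0, 0, 0]},
  {"xyz": [0, 0, 0], "twist": [0, 0, 0]},
], fingers=255)

```text
time: 1.87
tool_pos: [0.5329, 0.094, 0.0112]
ee_rot: [-1.571, 0.0, 0.0]
wrist_force: [0.3, 0.1, -0.1]
width: 0.0442
```

Request:
step_arm([
  {"xyz": [0, 0, 0], "twist": [0, 0, 0]},
  {"xyz": [0, 0, 0], "twist": [0, 0, 0]},
  {"xyz": [0, 0, 0], "twist": [0, 0, 0]},
  {"xyz": [0, 0, 0], "twist": [0, 0, 0]},
  {"xyz": [0, 0, 0], "twist": [0, 0, 0]},
])

```text
time: 2.28
tool_pos: [0.533, 0.094, 0.0112]
ee_rot: [-1.571, 0.0, 0.0]
wrist_force: [0.0, -0.2, 0.3]
width: 0.0105
```

```bash
python3 - <<'E'
from h import *
p,d,ci=snap('wrist','w2'); print(proj(ci,[.533,.094,.005]),robot.get_obs()['width'])
snap('side','s2')
E
```

```text
(283.6862217673452, 240.34022881641698) 0.006697282449299256
```

View pics/w2.png

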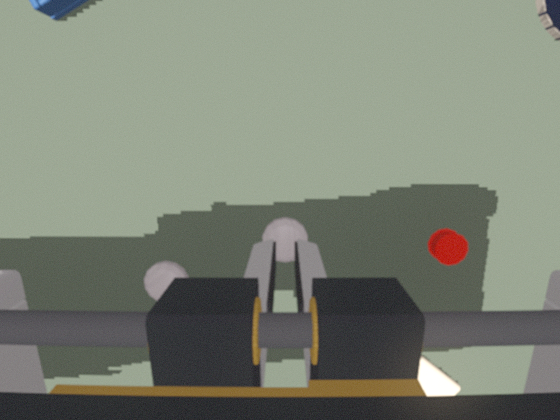

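View pics/s2.png

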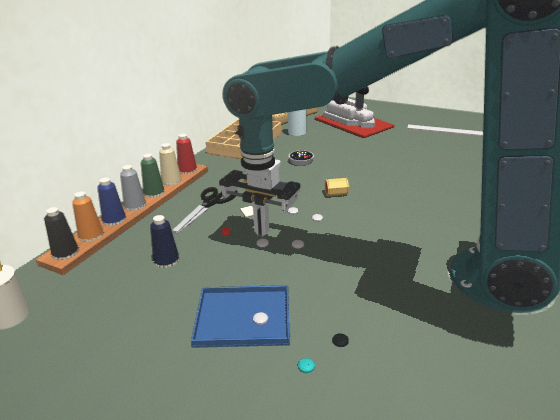

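```bash
python3 - <<'E'
from h import *
p,d,z=load('w2')
for X in([.4535,.064,.005],[.533,.109,.005],[.518,.094,.005],[.548,.094,.005],[.533,.102,.003],[.533,.086,.003],[.533,.102,.02]): print(X,np.round(proj(z,X),1))
cv2.imwrite('pics/z2.png',cv2.resize(p[200:330,210:370],(800,650),interpolation=cv2.INTER_CUBIC)[:600,:,::-1])
for u,v in[(262,250),(306,250),(258,260),(312,260),(285,230),(285,225),(285,250),(230,240)]: print(u,v,dep(z,u,v,d[v,u]).round(4))
print(robot.get_obs()['wrist_force'])
E
```

```text
[0.4535, 0.064, 0.005] [166.5 282.1]
[0.533, 0.109, 0.005] [283.7 218.1]
[0.518, 0.094, 0.005] [260.7 240.3]
[0.548, 0.094, 0.005] [306.7 240.4]
[0.533, 0.102, 0.003] [283.7 227.7]
[0.533, 0.086, 0.003] [283.7 250.8]
[0.533, 0.102, 0.02] [283.6 235.8]
262 250 [0.5219 0.1032 0.0477]
306 250 [0.5448 0.1031 0.0473]
258 260 [0.5209 0.1035 0.0619]
312 260 [0.5468 0.1032 0.0612]
285 230 [0.5338 0.1023 0.0091]
285 225 [0.5338 0.1055 0.0087]
285 250 [0.5339 0.0889 0.0093]
230 240 [0.4973 0.093  0.0015]
[-0.03077729  0.20641554 -0.48855776]
```

View pics/z2.png

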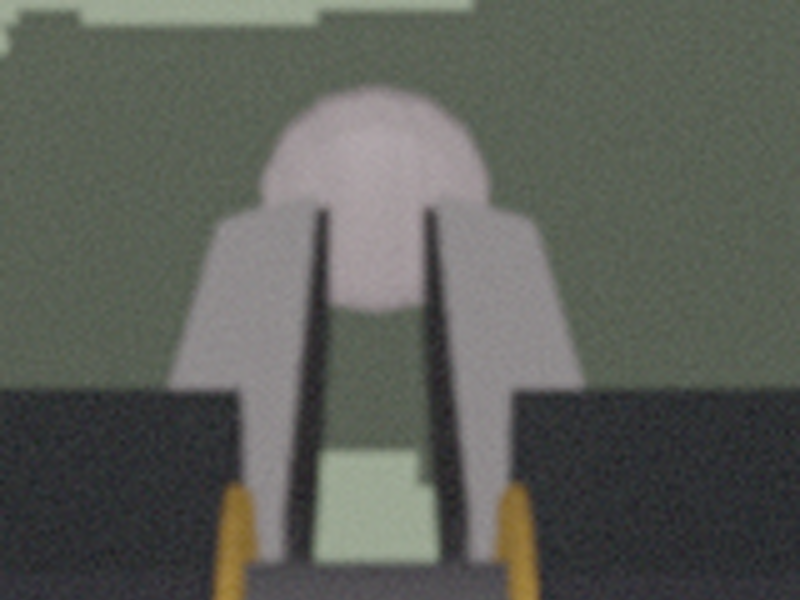

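```bash
python3 - <<'E'
from h import *
for f,pts in(('w1',[(372,246),(200,246),(372,243),(386,270),(186,270)]),('w2',[(265,244),(304,244),(270,242),(264,243)]),('wrist0',[(372,246),(386,270)])):
    p,d,z=load(f);R=z['R'];t=z['t'];print(f,'cam',(-R.T@t).round(4))
    for u,v in pts: print(u,v,d[v,u],dep(z,u,v,d[v,u]).round(4))
p,d,z=load('side0');
cv2.imwrite('pics/z3.png',cv2.resize(load('s2')[0][160:270,190:340],(750,550),interpolation=cv2.INTER_CUBIC)[:,:,::-1])
E
```

```text
w1 cam [0.5338 0.1628 0.2856]
372 246 0.18106478 [0.5818 0.1011 0.1143]
200 246 0.18145892 [0.4867 0.101  0.114 ]
372 243 0.18109879 [0.5818 0.1027 0.1139]
386 270 0.15170053 [0.5806 0.1003 0.1448]
186 270 0.15503126 [0.4869 0.0989 0.1417]
w2 cam [0.5336 0.1634 0.2087]
265 244 0.17989476 [0.5229 0.1032 0.0383]
304 244 0.18061563 [0.5443 0.103  0.0376]
270 242 0.18273897 [0.5255 0.1033 0.0353]
264 243 0.18135333 [0.5222 0.1033 0.0368]
wrist0 cam [0.5505 0.0694 0.3847]
372 246 0.18033765 [0.5982 0.0081 0.214 ]
386 270 0.15301153 [0.5976 0.0064 0.2426]
```

View pics/z3.png

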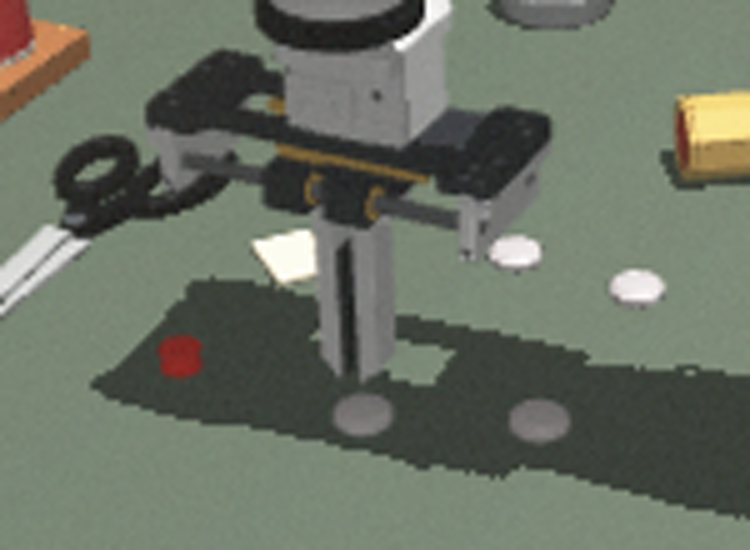

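```bash
python3 - <<'E'
from h import *
p,d,z=load('s2')
for u,v in[(264,232),(258,233),(264,225),(260,200)]:
    o,r=ray(z,u,v); k=(0.102-o[1])/r[1]; print(u,v,(o+k*r).round(4),dep(z,u,v,d[v,u]).round(4))
p,d,z=load('w2')
# lowest visible tip: edge of depth jump along column
for u in(262,268,304):print([ (v,round(float(dep(z,u,v,d[v,u])[2]),4)) for v in range(236,250)])
E
```

```text
264 232 [0.5221 0.102  0.041 ] [0.5209 0.1042 0.0426]
258 233 [0.5388 0.102  0.0336] [0.5387 0.1022 0.0337]
264 225 [0.5211 0.102  0.0609] [0.5208 0.1026 0.0614]
260 200 [0.5282 0.102  0.1268] [0.5137 0.127  0.1431]
[(236, 0.0059), (237, 0.0054), (238, 0.0056), (239, 0.0062), (240, 0.0059), (241, 0.0064), (242, 0.0345), (243, 0.0371), (244, 0.0382), (245, 0.0406), (246, 0.0412), (247, 0.0432), (248, 0.0444), (249, 0.0458)]
[(236, 0.0089), (237, 0.0087), (238, 0.0089), (239, 0.0097), (240, 0.0316), (241, 0.0331), (242, 0.0348), (243, 0.037), (244, 0.0384), (245, 0.0402), (246, 0.0424), (247, 0.0438), (248, 0.0445), (249, 0.0466)]
[(236, 0.0072), (237, 0.008), (238, 0.0081), (239, 0.0079), (240, 0.0071), (241, 0.0343), (242, 0.0353), (243, 0.0369), (244, 0.0376), (245, 0.0393), (246, 0.0404), (247, 0.0443), (248, 0.0446), (249, 0.0466)]
```

Request:
step_arm([
  {"xyz": [0, 0, 0], "twist": [0, 0, 0]},
  {"xyz": [0, 0, 0], "twist": [0, 0, 0]},
  {"xyz": [0, 0, 0], "twist": [0, 0, 0]},
  {"xyz": [0, 0, 0], "twist": [0, 0, 0]},
  {"xyz": [0, 0, 0], "twist": [0, 0, 0]},
  {"xyz": [0, 0, 0], "twist": [0, 0, 0]},
  {"xyz": [0, 0, 0], "twist": [0, 0, 0]},
  {"xyz": [0, 0, -0.01], "twist": [0, 0, 0]},
  {"xyz": [0, 0, -0.023], "twist": [0, 0, 0]},
  {"xyz": [0, 0, -0.023], "twist": [0, 0, 0]},
  {"xyz": [0, 0, -0.023], "twist": [0, 0, 0]},
], fingers=110)

```text
time: 3.3
tool_pos: [0.5318, 0.0939, -0.0132]
ee_rot: [-1.571, 0.003, -0.0]
wrist_force: [-0.7, 0.3, 0.1]
width: 0.0534
```

```bash
python3 - <<'E'
from h import *
p,d,z=snap('wrist','w3')
for u in(range(210,340,8)):print(u,[ (v,round(float(dep(z,u,v,d[v,u])[2]),4)) for v in range(237,246)])
snap('side','s3')
cv2.imwrite('pics/z4.png',cv2.resize(load('s3')[0][180:270,190:340],(750,450),interpolation=cv2.INTER_CUBIC)[:,:,::-1])
E
```

```text
210 [(237, 0.002), (238, 0.0014), (239, 0.0008), (240, 0.0015), (241, 0.0015), (242, 0.0013), (243, -0.0), (244, -0.0002), (245, 0.0003)]
218 [(237, 0.0009), (238, 0.0007), (239, 0.0013), (240, 0.0011), (241, 0.0014), (242, 0.0016), (243, 0.0122), (244, 0.0137), (245, 0.0168)]
226 [(237, 0.001), (238, 0.0015), (239, 0.0015), (240, 0.0016), (241, 0.0092), (242, 0.0107), (243, 0.0134), (244, 0.0149), (245, 0.0161)]
234 [(237, 0.0014), (238, 0.0016), (239, 0.0055), (240, 0.0076), (241, 0.0094), (242, 0.0109), (243, 0.0102), (244, 0.01), (245, 0.0121)]
242 [(237, 0.0013), (238, 0.0006), (239, 0.0015), (240, 0.0022), (241, 0.0024), (242, -0.0001), (243, 0.0005), (244, 0.0025), (245, 0.0014)]
250 [(237, 0.0014), (238, 0.0005), (239, 0.0007), (240, 0.0008), (241, 0.0023), (242, 0.0017), (243, 0.0019), (244, 0.0009), (245, 0.001)]
258 [(237, 0.002), (238, 0.0019), (239, 0.0017), (240, 0.0001), (241, 0.0017), (242, 0.0008), (243, 0.001), (244, 0.0007), (245, 0.0005)]
266 [(237, 0.0008), (238, 0.0044), (239, 0.0068), (240, 0.0057), (241, 0.0069), (242, 0.0069), (243, 0.007), (244, 0.0069), (24
[... 565 characters left out ...]
)]
306 [(237, 0.003), (238, 0.0041), (239, 0.0066), (240, 0.0059), (241, 0.0069), (242, 0.0074), (243, 0.0071), (244, 0.0073), (245, 0.0071)]
314 [(237, 0.0004), (238, 0.0012), (239, 0.0005), (240, 0.0015), (241, -0.0001), (242, 0.0017), (243, 0.0016), (244, 0.0012), (245, 0.0015)]
322 [(237, 0.0006), (238, 0.0011), (239, 0.0018), (240, 0.0011), (241, 0.0007), (242, 0.0014), (243, 0.0006), (244, 0.0002), (245, 0.0004)]
330 [(237, 0.0009), (238, 0.0008), (239, 0.0005), (240, 0.0008), (241, 0.0013), (242, 0.0013), (243, 0.0014), (244, 0.0015), (245, 0.0007)]
338 [(237, 0.001), (238, 0.0014), (239, 0.0014), (240, 0.0073), (241, 0.0093), (242, 0.0115), (243, 0.012), (244, 0.0137), (245, 0.0163)]
```

View pics/z4.png

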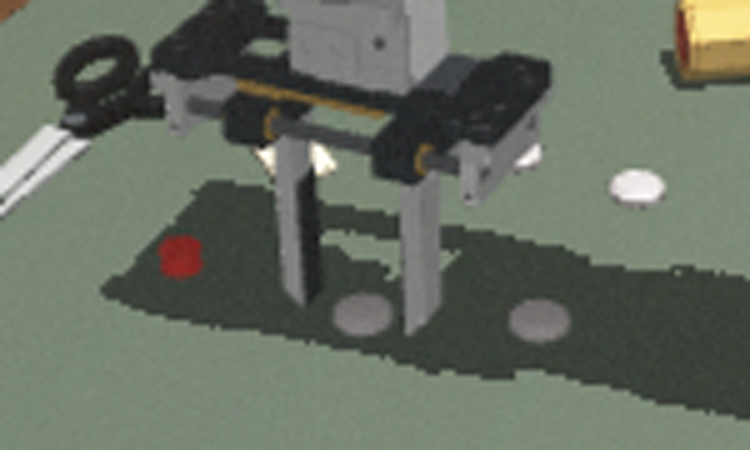

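View pics/w3.png

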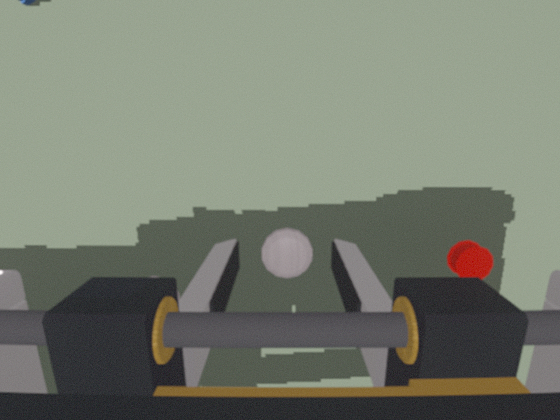

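Request:
step_arm([
  {"xyz": [0, 0, -0.005], "twist": [0, 0, 0]},
  {"xyz": [0, 0, -0.005], "twist": [0, 0, 0]},
  {"xyz": [0, 0, -0.005], "twist": [0, 0, 0]},
])

```text
time: 3.65
tool_pos: [0.5331, 0.094, -0.0167]
ee_rot: [-1.571, -0.0, -0.0]
wrist_force: [-0.5, -0.3, 0.2]
width: 0.0536
```

Request:
step_arm([
  {"xyz": [0, 0, 0], "twist": [0, 0, 0]},
  {"xyz": [0, 0, 0], "twist": [0, 0, 0]},
  {"xyz": [0, 0, 0], "twist": [0, 0, 0]},
  {"xyz": [0, 0, 0], "twist": [0, 0, 0]},
  {"xyz": [0, 0, 0], "twist": [0, 0, 0]},
  {"xyz": [0, 0, 0], "twist": [0, 0, 0]},
  {"xyz": [0, 0, 0], "twist": [0, 0, 0]},
], fingers=255)

```text
time: 4.23
tool_pos: [0.5331, 0.094, -0.0167]
ee_rot: [-1.571, -0.0, 0.0]
wrist_force: [0.2, -0.1, 0.4]
width: 0.0275
```

Request:
step_arm([
  {"xyz": [0, 0, 0], "twist": [0, 0, 0]},
  {"xyz": [0, 0, 0], "twist": [0, 0, 0]},
  {"xyz": [0, 0, 0.015], "twist": [0, 0, 0]},
  {"xyz": [0, 0, 0.03], "twist": [0, 0, 0]},
  {"xyz": [0, 0, 0.03], "twist": [0, 0, 0]},
])

```text
time: 4.65
tool_pos: [0.5353, 0.0942, 0.0161]
ee_rot: [-1.57, -0.006, -0.0]
wrist_force: [1.3, -0.3, 0.2]
width: 0.0278
```

```bash
python3 - <<'E'
from h import *
p,d,z=snap('wrist','w4')
snap('side','s4')
a=cv2.resize(load('s4')[0][180:270,190:340],(750,450),interpolation=cv2.INTER_CUBIC)[:,:,::-1]
cv2.imwrite('pics/z5.png',a)
E
```

```text
(no output)
```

View pics/z5.png

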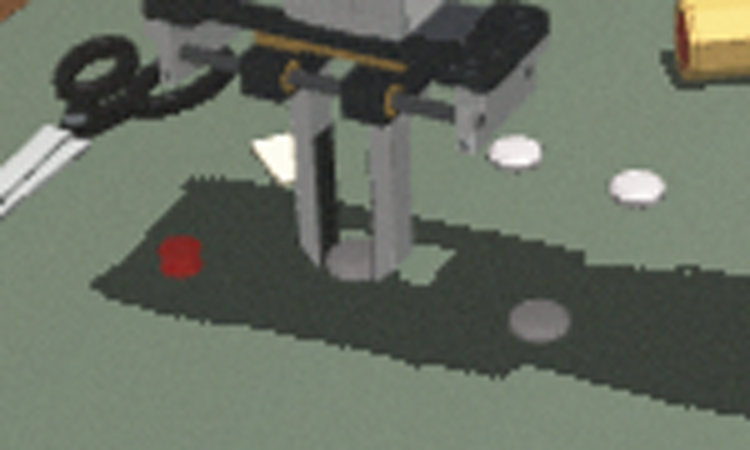

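View pics/w4.png

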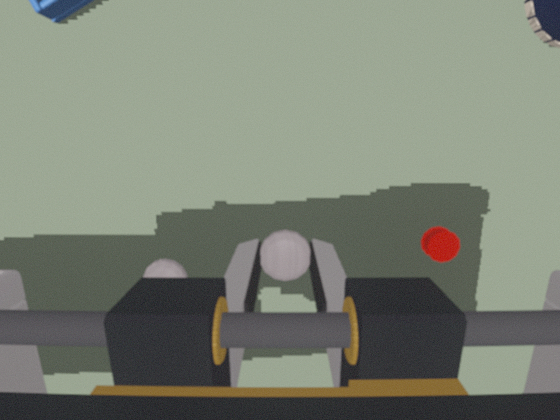

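Request:
step_arm([
  {"xyz": [0, 0.005, 0.02], "twist": [0, 0, 0]},
  {"xyz": [-0.006, 0.026, 0.03], "twist": [0, 0, 0]},
  {"xyz": [-0.015, 0.06, 0.03], "twist": [0, 0, 0]},
  {"xyz": [-0.024, 0.096, 0.03], "twist": [0, 0, 0]},
  {"xyz": [-0.033, 0.132, 0.03], "twist": [0, 0, 0]},
  {"xyz": [-0.042, 0.168, 0.03], "twist": [0, 0, 0]},
  {"xyz": [-0.051, 0.204, 0.03], "twist": [0, 0, 0]},
  {"xyz": [-0.06, 0.24, 0.03], "twist": [0, 0, 0]},
  {"xyz": [-0.068, 0.272, 0.03], "twist": [0, 0, 0]},
  {"xyz": [-0.073, 0.292, 0.03], "twist": [0, 0, 0]},
  {"xyz": [-0.073, 0.292, 0.03], "twist": [0, 0, 0]},
  {"xyz": [-0.073, 0.292, 0.03], "twist": [0, 0, 0]},
])

```text
time: 5.75
tool_pos: [0.4589, 0.3862, 0.0415]
ee_rot: [-1.573, 0.002, 0.002]
wrist_force: [-0.3, -0.0, 0.1]
width: 0.0277
```

```bash
python3 - <<'E'
from h import *
snap('wrist','w5');snap('side','s5')
E
```

```text
(no output)
```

View pics/w5.png

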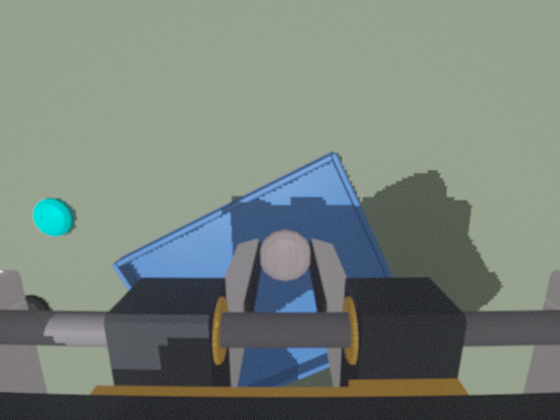

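View pics/s5.png

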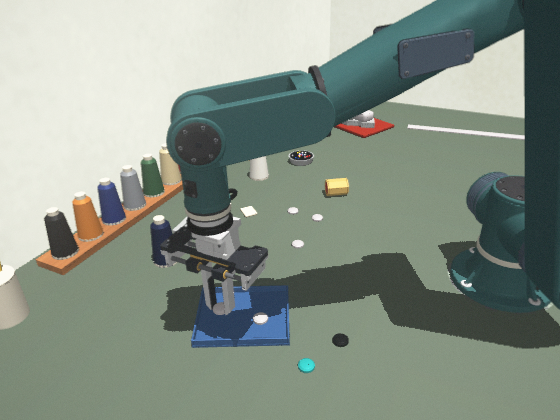

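Request:
step_arm([
  {"xyz": [0.004, -0.008, -0.02], "twist": [0, 0, 0]},
  {"xyz": [0.004, -0.008, -0.04], "twist": [0, 0, 0]},
  {"xyz": [0.004, -0.008, -0.052], "twist": [0, 0, 0]},
  {"xyz": [0.004, -0.008, -0.055], "twist": [0, 0, 0]},
  {"xyz": [0.004, -0.008, -0.055], "twist": [0, 0, 0]},
  {"xyz": [0.004, -0.008, -0.055], "twist": [0, 0, 0]},
])

```text
time: 6.35
tool_pos: [0.4644, 0.3771, -0.0118]
ee_rot: [-1.571, 0.0, -0.001]
wrist_force: [0.3, 0.9, -0.8]
width: 0.028
```

Request:
step_arm([
  {"xyz": [0, 0, 0], "twist": [0, 0, 0]},
  {"xyz": [0, 0, 0], "twist": [0, 0, 0]},
  {"xyz": [0, 0, 0], "twist": [0, 0, 0]},
  {"xyz": [0, 0, 0], "twist": [0, 0, 0]},
  {"xyz": [0, 0, 0.02], "twist": [0, 0, 0]},
  {"xyz": [0, 0, 0.05], "twist": [0, 0, 0]},
  {"xyz": [0, 0, 0.075], "twist": [0, 0, 0]},
], fingers=110)

```text
time: 6.93
tool_pos: [0.4636, 0.3779, 0.0638]
ee_rot: [-1.571, 0.001, 0.0]
wrist_force: [0.1, 1.3, -0.1]
width: 0.0532
```

```bash
python3 - <<'E'
from h import *
p,d,z=snap('wrist','w6')
print(proj(z,[.4535,.064,.008]),robot.get_obs()['tool_pos'])
E
```

```text
(274.30185948787044, 505.8794778902966) [0.46702858 0.38024116 0.07085552]
```

View pics/w6.png

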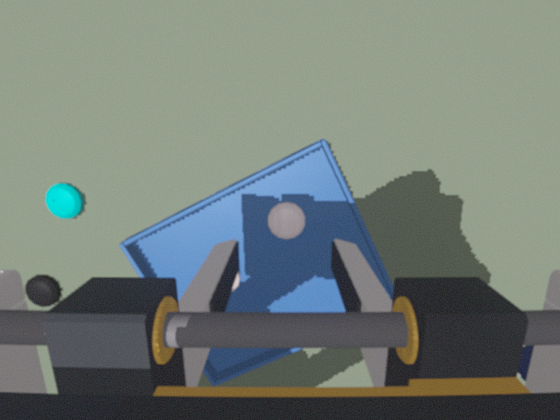

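Request:
step_arm([
  {"xyz": [-0.001, -0.02, 0], "twist": [0, 0, 0]},
  {"xyz": [-0.002, -0.055, 0], "twist": [0, 0, 0]},
  {"xyz": [-0.003, -0.091, 0], "twist": [0, 0, 0]},
  {"xyz": [-0.004, -0.127, 0], "twist": [0, 0, 0]},
  {"xyz": [-0.005, -0.163, 0], "twist": [0, 0, 0]},
  {"xyz": [-0.007, -0.199, 0], "twist": [0, 0, 0]},
  {"xyz": [-0.008, -0.235, 0], "twist": [0, 0, 0]},
  {"xyz": [-0.009, -0.271, 0], "twist": [0, 0, 0]},
  {"xyz": [-0.01, -0.301, 0], "twist": [0, 0, 0]},
  {"xyz": [-0.0105, -0.3135, 0], "twist": [0, 0, 0]},
  {"xyz": [-0.0105, -0.3135, 0], "twist": [0, 0, 0]},
  {"xyz": [-0.0105, -0.3135, 0], "twist": [0, 0, 0]},
])

```text
time: 7.98
tool_pos: [0.4536, 0.0644, 0.0632]
ee_rot: [-1.57, -0.001, -0.002]
wrist_force: [-0.9, 0.5, -1.0]
width: 0.0531
```

```bash
python3 - <<'E'
from h import *
print(robot.get_obs()['tool_pos'])
p,d,z=snap('wrist','w7')
print(proj(z,[.4537,.0645,.005]))
E
```

```text
[0.45361008 0.06440001 0.06323912]
(283.9453411228941, 219.3618262375044)
```

View pics/w7.png

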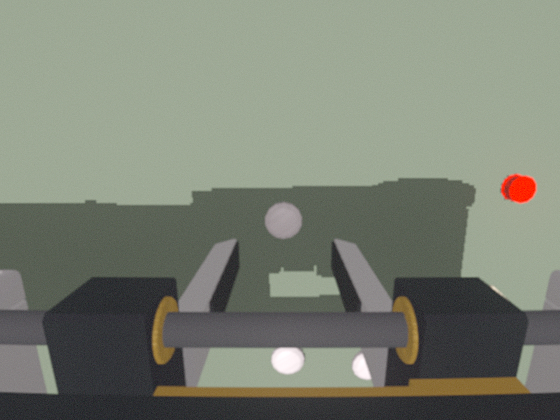

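Request:
step_arm([
  {"xyz": [0, 0, -0.03], "twist": [0, 0, 0]},
  {"xyz": [0, 0, -0.06], "twist": [0, 0, 0]},
  {"xyz": [0, 0, -0.075], "twist": [0, 0, 0]},
  {"xyz": [0, 0, -0.08], "twist": [0, 0, 0]},
  {"xyz": [0, 0, -0.08], "twist": [0, 0, 0]},
  {"xyz": [0, 0, -0.08], "twist": [0, 0, 0]},
])

```text
time: 8.53
tool_pos: [0.4538, 0.066, -0.0166]
ee_rot: [-1.57, -0.001, 0.002]
wrist_force: [-0.1, -0.6, 0.4]
width: 0.0536
```

Request:
step_arm([
  {"xyz": [0, 0, 0], "twist": [0, 0, 0]},
  {"xyz": [0, 0, 0], "twist": [0, 0, 0]},
  {"xyz": [0, 0, 0], "twist": [0, 0, 0]},
  {"xyz": [0, 0, 0], "twist": [0, 0, 0]},
  {"xyz": [0, 0, 0], "twist": [0, 0, 0]},
  {"xyz": [0, 0, 0], "twist": [0, 0, 0]},
  {"xyz": [0, 0, 0], "twist": [0, 0, 0]},
  {"xyz": [0, 0, 0], "twist": [0, 0, 0]},
], fingers=255)

```text
time: 9.2
tool_pos: [0.4535, 0.0644, -0.0168]
ee_rot: [-1.571, -0.0, -0.0]
wrist_force: [-0.2, 0.9, 0.4]
width: 0.0275
```

Request:
step_arm([
  {"xyz": [0, 0, 0.02], "twist": [0, 0, 0]},
  {"xyz": [0.001, 0.01, 0.045], "twist": [0, 0, 0]},
  {"xyz": [0.004, 0.035, 0.06], "twist": [0, 0, 0]},
  {"xyz": [0.009, 0.07, 0.06], "twist": [0, 0, 0]},
  {"xyz": [0.014, 0.106, 0.06], "twist": [0, 0, 0]},
  {"xyz": [0.019, 0.142, 0.06], "twist": [0, 0, 0]},
  {"xyz": [0.024, 0.178, 0.06], "twist": [0, 0, 0]},
  {"xyz": [0.029, 0.214, 0.06], "twist": [0, 0, 0]},
  {"xyz": [0.034, 0.248, 0.06], "twist": [0, 0, 0]},
  {"xyz": [0.036, 0.266, 0.06], "twist": [0, 0, 0]},
  {"xyz": [0.036, 0.266, 0.06], "twist": [0, 0, 0]},
  {"xyz": [0.036, 0.266, 0.06], "twist": [0, 0, 0]},
])

```text
time: 10.2
tool_pos: [0.4892, 0.3308, 0.0426]
ee_rot: [-1.572, 0.001, 0.002]
wrist_force: [0.1, -0.2, -0.7]
width: 0.0278
```

```bash
python3 - <<'E'
from h import *
snap('wrist','w8')
E
```

```text
(no output)
```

View pics/w8.png

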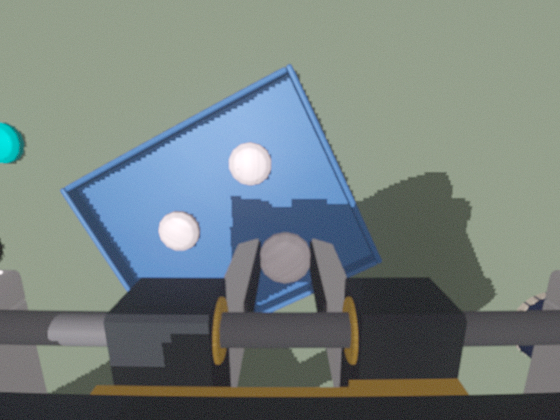

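```bash
python3 - <<'E'
from h import *
p,d,z=load('w8')
for c in[(291,68),(379,262),(66,190),(358,268)]: print(onz(z,*c,.018).round(4))
for c in[(250,164),(180,231)]: print(onz(z,*c,.01).round(4))
E
```

```text
[0.4935 0.439  0.018 ]
[0.5584 0.308  0.018 ]
[0.3376 0.3606 0.018 ]
[0.5433 0.3033 0.018 ]
[0.4655 0.3777 0.01  ]
[0.4129 0.3287 0.01  ]
```

Request:
step_arm([
  {"xyz": [-0.006, 0.002, -0.02], "twist": [0, 0, 0]},
  {"xyz": [-0.006, 0.002, -0.04], "twist": [0, 0, 0]},
  {"xyz": [-0.006, 0.002, -0.052], "twist": [0, 0, 0]},
  {"xyz": [-0.006, 0.002, -0.055], "twist": [0, 0, 0]},
  {"xyz": [-0.006, 0.002, -0.055], "twist": [0, 0, 0]},
  {"xyz": [-0.006, 0.002, -0.055], "twist": [0, 0, 0]},
])

```text
time: 10.75
tool_pos: [0.4839, 0.3315, -0.0116]
ee_rot: [-1.571, -0.0, -0.001]
wrist_force: [-0.8, 0.2, -0.3]
width: 0.0282
```

Request:
step_arm([
  {"xyz": [0, 0, 0], "twist": [0, 0, 0]},
  {"xyz": [0, 0, 0], "twist": [0, 0, 0]},
  {"xyz": [0, 0, 0], "twist": [0, 0, 0]},
  {"xyz": [0, 0, 0], "twist": [0, 0, 0]},
  {"xyz": [0, 0, 0.02], "twist": [0, 0, 0]},
  {"xyz": [0, 0, 0.05], "twist": [0, 0, 0]},
  {"xyz": [0, 0, 0.09], "twist": [0, 0, 0]},
  {"xyz": [0, 0, 0.12], "twist": [0, 0, 0]},
  {"xyz": [0, 0, 0.12], "twist": [0, 0, 0]},
], fingers=110)

```text
time: 11.5
tool_pos: [0.4877, 0.335, 0.1172]
ee_rot: [-1.563, -0.014, 0.0]
wrist_force: [0.4, 0.6, 1.5]
width: 0.0536
```

```bash
python3 - <<'E'
from h import *
snap('side','s9');print(robot.get_obs()['joint_positions'])
E
```

```text
[ 5.05987733e-01  1.92750298e-01  1.40011035e+00 -6.96900300e-05
  1.53831528e+00  5.05799066e-01]
```

View pics/s9.png

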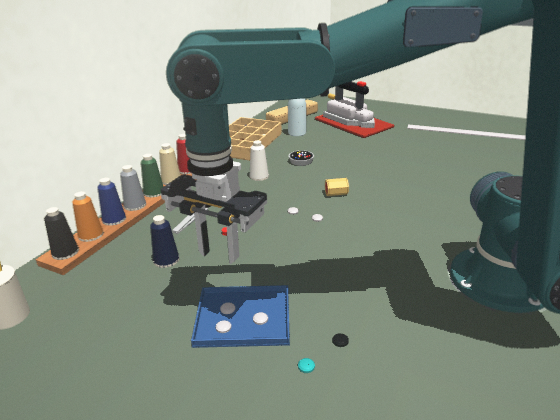

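Request:
step_arm([
  {"xyz": [0, -0.02, 0.02], "twist": [0, 0, -4]},
  {"xyz": [-0.002, -0.055, 0.042], "twist": [0, 0, -9]},
  {"xyz": [-0.004, -0.092, 0.042], "twist": [0, 0, -15]},
  {"xyz": [-0.006, -0.13, 0.042], "twist": [0, 0, -21]},
  {"xyz": [-0.008, -0.168, 0.042], "twist": [0, 0, -27]},
  {"xyz": [-0.01, -0.206, 0.042], "twist": [0, 0, -33]},
  {"xyz": [-0.012, -0.244, 0.042], "twist": [0, 0, -39]},
  {"xyz": [-0.014, -0.282, 0.042], "twist": [0, 0, -45]},
  {"xyz": [-0.016, -0.32, 0.042], "twist": [0, 0, -51]},
  {"xyz": [-0.018, -0.358, 0.042], "twist": [0, 0, -57]},
  {"xyz": [-0.02, -0.396, 0.042], "twist": [0, 0, -62]},
  {"xyz": [-0.022, -0.43, 0.042], "twist": [0, 0, -63]},
], fingers=30)

```text
time: 12.55
tool_pos: [0.4602, -0.0994, 0.1486]
ee_rot: [-1.573, 0.001, -1.103]
wrist_force: [-0.5, -0.4, 0.0]
width: 0.0829
```

Request:
step_arm([
  {"xyz": [-0.001, -0.035, 0], "twist": [0, 0, 0]},
  {"xyz": [-0.003, -0.07, 0], "twist": [0, 0, 0]},
  {"xyz": [-0.005, -0.1, 0], "twist": [0, 0, 0]},
  {"xyz": [-0.007, -0.122, 0], "twist": [0, 0, 0]},
  {"xyz": [-0.007, -0.122, 0], "twist": [0, 0, 0]},
  {"xyz": [-0.007, -0.122, 0], "twist": [0, 0, 0]},
  {"xyz": [-0.007, -0.122, 0], "twist": [0, 0, 0]},
])

```text
time: 13.13
tool_pos: [0.4541, -0.2185, 0.1491]
ee_rot: [-1.571, 0.002, -1.099]
wrist_force: [0.0, -0.9, 0.6]
width: 0.0829
```

```bash
python3 - <<'E'
from h import *
o=robot.get_obs();print(o['tool_pos'],o['ee_rot'],o['joint_positions'])
snap('wrist','w10');snap('side','s10')
E
```

```text
[ 0.45409695 -0.21848293  0.14906895] [-1.57142297  0.00230038 -1.09932752] [-5.61470469e-01 -2.72469515e-03  1.54139741e+00  6.40691428e-04
  1.60521655e+00  5.37877644e-01]
```

View pics/w10.png

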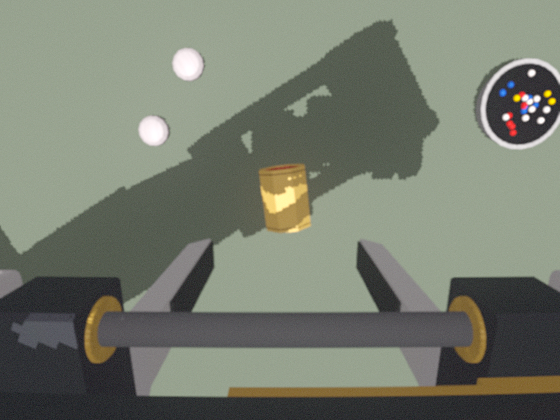

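```bash
python3 - <<'E'
from h import *
p,d,z=load('w10')
P=[];T=[]
for v in range(150,245):
    for u in range(240,330):
        X=dep(z,u,v,d[v,u])
        if X[2]>.041:T.append(X)
        if X[2]>.015:P.append(X)
for Q in(P,T):
    Q=np.array(Q);r=cv2.minAreaRect((Q[:,:2]*1000).astype(np.float32));print(len(Q),r,cv2.boxPoints(r).round(1).tolist(),Q[:,2].max(),Q.mean(0))
cv2.imwrite('pics/z10.png',cv2.resize(p[150:245,235:335],(800,600)[:2],interpolation=cv2.INTER_CUBIC)[:,:,::-1])
E
```

```text
2863 ((473.0693664550781, -206.4517364501953), (94.0927734375, 44.09229278564453), 33.72160720825195) [[421.70001220703125, -214.1999969482422], [446.20001220703125, -250.89999389648438], [524.4000244140625, -198.6999969482422], [500.0, -162.0]] 0.3465941385729918 [ 0.46075416 -0.21515415  0.04476577]
1781 ((473.6466064453125, -207.12908935546875), (94.08184051513672, 29.541135787963867), 32.93904113769531) [[426.1000061035156, -220.3000030517578], [442.20001220703125, -245.10000610351562], [521.2000122070312, -193.89999389648438], [505.1000061035156, -169.1999969482422]] 0.3465941385729918 [ 0.46086231 -0.21496458  0.04990632]
```

View pics/z10.png

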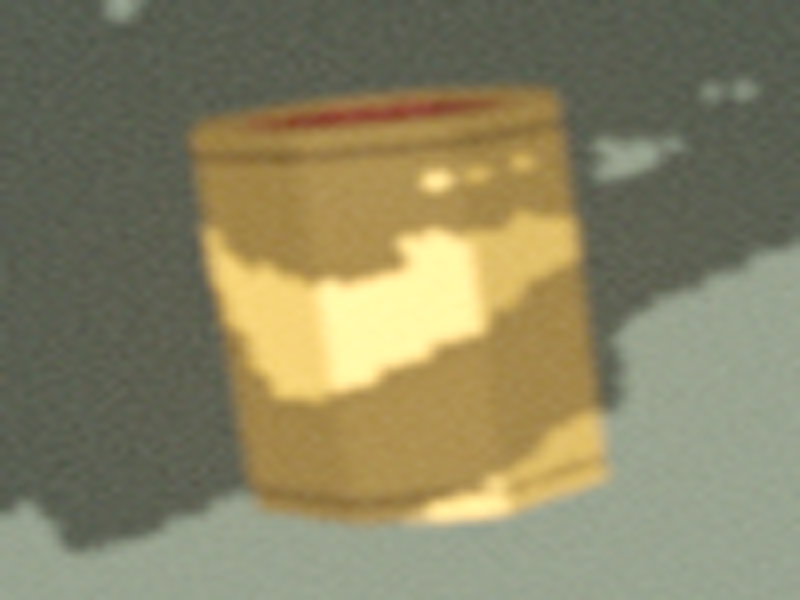

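```bash
python3 - <<'E'
from h import *
p,d,z=load('w10')
P=[]
for v in range(150,238):
    for u in range(245,325):
        if d[v,u]>0.05:
            X=dep(z,u,v,d[v,u])
            if .01<X[2]<.05:P.append(X)
P=np.array(P)
for lo,hi in((.01,.05),(.028,.05),(.041,.05)):
    Q=P[(P[:,2]>lo)&(P[:,2]<hi)];r=cv2.minAreaRect((Q[:,:2]*1000).astype(np.float32));print(lo,len(Q),r,Q[:,2].max())
    
# robust: percentile extents along trial angle
Q=P[P[:,2]>.03]
for a in range(24,42,2):
    c,s=np.cos(np.radians(a)),np.sin(np.radians(a));l=Q[:,0]*c+Q[:,1]*s;w=-Q[:,0]*s+Q[:,1]*c
    e=np.percentile(l,[1,99]);f=np.percentile(w,[1,99]);m,n=e.mean(),f.mean();print(a,np.diff(e),np.diff(f),m*c-n*s,m*s+n*c)
E
```

```text
0.01 2870 ((458.9964599609375, -215.84487915039062), (60.2532844543457, 44.09229278564453), 33.72160720825195) 0.047117735520313064
0.028 2811 ((458.9964599609375, -215.84487915039062), (60.2532844543457, 44.09229278564453), 33.72160720825195) 0.047117735520313064
0.041 1749 ((459.4302062988281, -216.3450469970703), (60.208648681640625, 29.541698455810547), 32.97798538208008) 0.047117735520313064
24 [0.06093615] [0.0471749] 0.459410765566262 -0.21567191771008898
26 [0.06038057] [0.04618336] 0.45941127011682503 -0.21582980511224184
28 [0.06000142] [0.04535458] 0.4593357765111905 -0.21583677050619088
30 [0.05956407] [0.0438956] 0.4592554137581603 -0.21571097534731223
32 [0.05920652] [0.04315897] 0.45923015178864657 -0.21571950131037843
34 [0.05926691] [0.04294224] 0.45925062712846665 -0.21575306845366626
36 [0.05918413] [0.04334015] 0.45915081839667216 -0.21579286240225043
38 [0.0595337] [0.04419241] 0.4591791409573782 -0.21582949837229537
40 [0.05992033] [0.04520762] 0.45918584856702493 -0.21588899235300724
```

Request:
step_arm([
  {"xyz": [0.0045, 0.003, -0.03], "twist": [0, 0, 4]},
  {"xyz": [0.0045, 0.003, -0.06], "twist": [0, 0, 6.5]},
  {"xyz": [0.0045, 0.003, -0.09], "twist": [0, 0, 6.5]},
  {"xyz": [0.0045, 0.003, -0.12], "twist": [0, 0, 6.5]},
  {"xyz": [0.0045, 0.003, -0.145], "twist": [0, 0, 6.5]},
  {"xyz": [0.0045, 0.003, -0.158], "twist": [0, 0, 6.5]},
  {"xyz": [0.0045, 0.003, -0.164], "twist": [0, 0, 6.5]},
  {"xyz": [0.0045, 0.003, -0.164], "twist": [0, 0, 6.5]},
  {"xyz": [0.0045, 0.003, -0.164], "twist": [0, 0, 6.5]},
])

```text
time: 13.98
tool_pos: [0.4598, -0.2162, -0.013]
ee_rot: [-1.57, -0.001, -0.985]
wrist_force: [-0.8, 1.0, -1.2]
width: 0.0831
```

Request:
step_arm([
  {"xyz": [0, 0, 0], "twist": [0, 0, 0]},
  {"xyz": [0, 0, 0], "twist": [0, 0, 0]},
  {"xyz": [0, 0, 0], "twist": [0, 0, 0]},
  {"xyz": [0, 0, 0], "twist": [0, 0, 0]},
  {"xyz": [0, 0, 0], "twist": [0, 0, 0]},
  {"xyz": [0, 0, 0], "twist": [0, 0, 0]},
  {"xyz": [0, 0, 0], "twist": [0, 0, 0]},
  {"xyz": [0, 0, 0], "twist": [0, 0, 0]},
  {"xyz": [0, 0, 0], "twist": [0, 0, 0]},
  {"xyz": [0, 0, 0], "twist": [0, 0, 0]},
], fingers=255)

```text
time: 14.82
tool_pos: [0.459, -0.2164, -0.0137]
ee_rot: [-1.571, 0.0, -0.986]
wrist_force: [-0.4, 0.3, 2.6]
width: 0.0438
```

Request:
step_arm([
  {"xyz": [0, 0, 0.01], "twist": [0, 0, 0]},
  {"xyz": [0, 0, 0.035], "twist": [0, 0, 0]},
  {"xyz": [0, 0, 0.065], "twist": [0, 0, 0]},
  {"xyz": [0, 0, 0.1], "twist": [0, 0, 0]},
  {"xyz": [0, 0.01, 0.135], "twist": [0, 0, 0]},
  {"xyz": [0, 0.02, 0.17], "twist": [0, 0, 0]},
  {"xyz": [0.01, 0.035, 0.205], "twist": [0, 0, 0]},
  {"xyz": [0.02, 0.05, 0.235], "twist": [0, 0, 0]},
  {"xyz": [0.02, 0.06, 0.26], "twist": [0, 0, 0]},
  {"xyz": [0.02, 0.06, 0.27], "twist": [0, 0, 0]},
  {"xyz": [0.02, 0.06, 0.27], "twist": [0, 0, 0]},
])

```text
time: 15.73
tool_pos: [0.4801, -0.1569, 0.2592]
ee_rot: [-1.568, -0.005, -0.985]
wrist_force: [0.4, -0.3, -3.1]
width: 0.0437
```

```bash
python3 - <<'E'
from h import *
o=robot.get_obs();print(o['tool_pos'],o['joint_positions'],o['wrist_force'],o['width'])
import cv2
t=33.5; a=np.radians(33.5)
# tilt axis = a x z
print(np.cross([np.cos(a),np.sin(a),0],[0,0,1]))
snap('side','s11')
E
```

```text
[ 0.48011226 -0.1569387   0.25923368] [-4.27704160e-01 -2.10163752e-02  1.34264116e+00 -7.26370986e-04
  1.81399485e+00  5.57290906e-01] [ 0.37066669 -0.29111579 -3.0626022 ] 0.04372796234059838
[ 0.55193699 -0.83388582  0.        ]
```

View pics/s11.png

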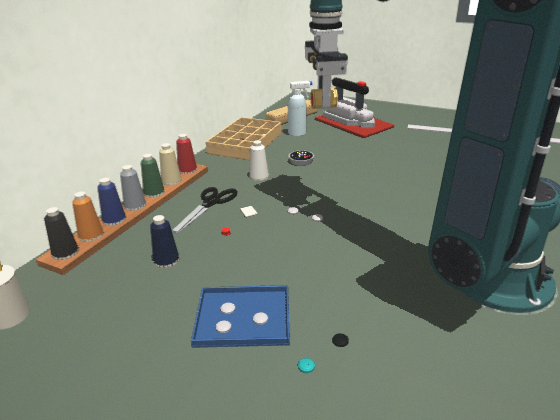

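Request:
step_arm([
  {"xyz": [0, 0, 0], "twist": [2.76, -4.17, 0]},
  {"xyz": [0, 0, 0], "twist": [5.52, -8.34, 0]},
  {"xyz": [0, 0, 0], "twist": [8.83, -13.34, 0]},
  {"xyz": [0, 0, 0], "twist": [12.14, -18.35, 0]},
  {"xyz": [0, 0, 0], "twist": [15.45, -23.35, 0]},
  {"xyz": [0, 0, 0], "twist": [18.77, -28.35, 0]},
  {"xyz": [0, 0, 0], "twist": [22.08, -33.36, 0]},
  {"xyz": [0, 0, 0], "twist": [24.84, -37.52, 0]},
  {"xyz": [0, 0, 0], "twist": [24.84, -37.52, 0]},
])

```text
time: 16.53
tool_pos: [0.4752, -0.1575, 0.2484]
ee_rot: [-0.788, 0.013, -0.994]
wrist_force: [-0.4, -1.1, -4.3]
width: 0.0437
```

```bash
python3 - <<'E'
from h import *
from scipy.spatial.transform import Rotation as Ro
o=robot.get_obs();print(o['tool_pos'],o['joint_positions'],Ro.from_euler('xyz',o['ee_rot']).as_matrix().round(3))
E
```

```text
[ 0.47519801 -0.15747689  0.24835674] [-1.0034994  -0.24620754  1.77371705  0.78409585  1.61803307  0.03305201] [[ 0.546  0.586  0.599]
 [-0.838  0.393  0.379]
 [-0.013 -0.709  0.705]]
```

Request:
step_arm([
  {"xyz": [0, 0, 0], "twist": [2.76, -4.17, 0]},
  {"xyz": [0, 0, 0], "twist": [5.52, -8.34, 0]},
  {"xyz": [0, 0, 0], "twist": [8.83, -13.34, 0]},
  {"xyz": [0, 0, 0], "twist": [12.14, -18.35, 0]},
  {"xyz": [0, 0, 0], "twist": [15.45, -23.35, 0]},
  {"xyz": [0, 0, 0], "twist": [18.77, -28.35, 0]},
  {"xyz": [0, 0, 0], "twist": [22.08, -33.36, 0]},
  {"xyz": [0, 0, 0], "twist": [24.84, -37.52, 0]},
  {"xyz": [0, 0, 0], "twist": [24.84, -37.52, 0]},
  {"xyz": [0, 0, 0], "twist": [24.84, -37.52, 0]},
  {"xyz": [0, 0, 0], "twist": [24.84, -37.52, 0]},
  {"xyz": [0, 0, 0], "twist": [24.84, -37.52, 0]},
])

```text
time: 17.53
tool_pos: [0.4794, -0.1566, 0.2571]
ee_rot: [-0.003, -0.003, -0.985]
wrist_force: [-0.5, 0.6, -2.2]
width: 0.0436
```

```bash
python3 - <<'E'
from h import *
from scipy.spatial.transform import Rotation as Ro
o=robot.get_obs();print(o['tool_pos'],o['joint_positions'],Ro.from_euler('xyz',o['ee_rot']).as_matrix().round(3),o['qvel'].round(3))
snap('side','s12');snap('scene','c12')
for f in('s12','c12'):print(proj(load(f)[2],o['tool_pos']))
E
```

```text
[ 0.47936351 -0.15664773  0.2571451 ] [-1.26564542  0.0401798   2.06963657  1.42131747  1.80904439 -0.56074535] [[ 0.553  0.833  0.001]
 [-0.833  0.553  0.004]
 [ 0.003 -0.003  1.   ]] [-0.002 -0.011 -0.     0.006  0.003 -0.006]
(323.55422738535714, 112.87760040328182)
(251.5104796414197, 122.31365657216507)
```

View pics/s12.png

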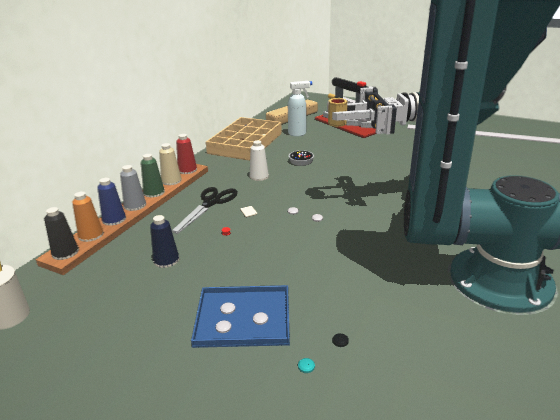

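View pics/c12.png

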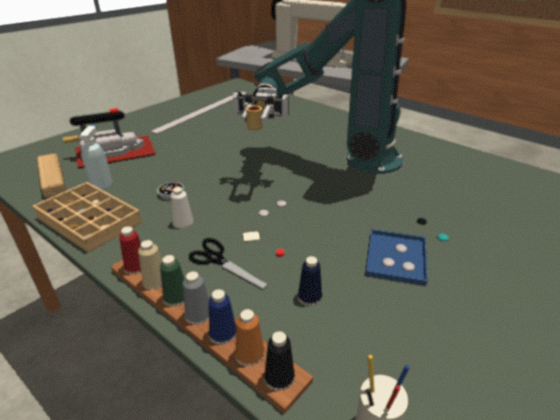

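```bash
python3 - <<'E'
from h import *
a=cv2.resize(load('s12')[0][80:150,310:420],(770,490),interpolation=cv2.INTER_CUBIC)
b=cv2.resize(load('c12')[0][70:140,220:300],(560,490),interpolation=cv2.INTER_CUBIC)
cv2.imwrite('pics/z12.png',cv2.resize(np.hstack([a,b]),(798,294))[:,:,::-1])
p,d,z=load('s12')
for u,v in((338,98),(338,122),(331,110),(344,110)):print(dep(z,u,v,d[v,u]).round(3))
for f in('s12',):
    p,d,z=load(f);h=cv2.cvtColor(p,cv2.COLOR_RGB2HSV)
p0=[ (.533,.094),(.4535,.064)]
q=load('wrist0')
E
```

```text
[ 0.455 -0.193  0.288]
[ 0.44  -0.156  0.239]
[ 0.46  -0.157  0.267]
[ 0.431 -0.174  0.266]
```

View pics/z12.png

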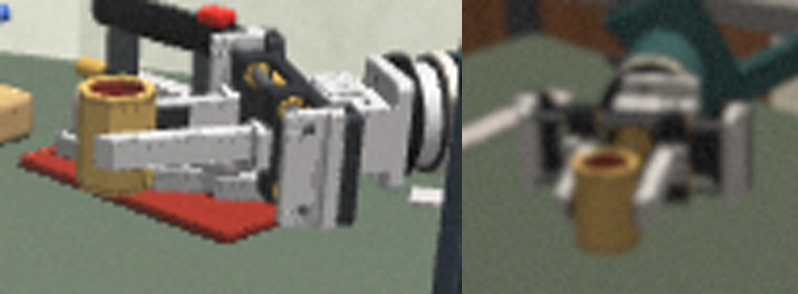

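Request:
step_arm([
  {"xyz": [0, 0, 0], "twist": [0, 0, 0]},
  {"xyz": [0, 0, 0], "twist": [0, 0, 0]},
  {"xyz": [0, 0, 0], "twist": [0, 0, 0]},
  {"xyz": [0, 0, 0], "twist": [0, 0, 0]},
  {"xyz": [0, 0, 0], "twist": [0, 0, 0]},
  {"xyz": [0, 0, 0], "twist": [0, 0, 0]},
])

```text
time: 18.13
tool_pos: [0.479, -0.1565, 0.2562]
ee_rot: [-0.0, 0.0, -0.986]
wrist_force: [0.6, 0.1, -2.9]
width: 0.0437
```

```bash
python3 - <<'E'
from h import *
o=robot.get_obs();print(o['tool_pos'],o['ee_rot'],o['width'],np.abs(o['qvel']).max())
robot.close_job()
E
```

```text
[ 0.47900444 -0.15647323  0.2561692 ] [-1.62652102e-04  1.79127219e-04 -9.86072545e-01] 0.04367169012400854 0.00296952072126448
the job is handed in; nothing more can be done
```

I moved the two blanks nearest the tray into it, so it now holds three. I then picked up the mould by its upright flats, turned it 90° so the cup faces up, and handed the job in at about 18.1 s with the mould still held.

**Last checks**
- **Tray:** the side picture taken after the turn shows three blanks in the tray. The two spares, bobbin, chalk, shears, cones and pin dish appear where they were at the start, judged by eye.
- **Mould:** the red cup is visible on top in both the scene and side views. The tool is within 0.001 rad of level. The mould's middle is about 26 cm up, the grip width is 43.7 mm, and the arm is still (joint speeds below 0.003 rad/s).

**What disagreed**
- **Fingertip position:** the fingertips sit about 2 cm behind the reported TCP, not 8 mm ahead of it as the description says. My first close on a blank therefore shut above it, without moving it. I measured the tips in the wrist and side depth images and corrected all later heights by about 28 mm.
- **Blank grip width:** the blanks read about 27.5 mm in the grip instead of 30 mm, but both held firmly.
- **Side camera:** it placed things up to about 7 mm away from where the other two cameras did, so I relied on the wrist and scene views for positions.

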